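# Roll a bearing sleeve up the feed chute and call the pick

### The arm

A 6-joint arm with a two-finger parallel gripper is mounted at the origin on the work surface. World frame = base frame: x ahead of the robot, y to its left, z up, the work surface at z = 0. Lengths are in mm, angles in rad, forces in N, time in s.
With the tool pointing down it reaches from about 350 to 875 mm from the base axis. Payload 4.2 kg.
Tool frame: the origin (TCP) lies midway between the tips of the shut fingers; the grasp point (between the pads) lies 19 mm behind it; z points along the fingers, y is the direction in which the jaws open and shut (so a half turn about z gives the same grasp; the last joint's range is limited). The gripper opens to 85 mm and grips with 20 to 120 N. Pads are 22 mm wide; open, the fingers measure 114 mm over their backs; the gripper's body (76 mm by 85 mm) begins 54 mm behind the grasp point. The pads swing forward as they close: fully open they stand 13 mm farther back than shut.
Start: joints at [1.543, 0.385, 0.008, 0, -1.194, -0.259], TCP at [176.771, 599.459, 231.312] pointing down, gripper open.
Joint ranges: [-3.14, 3.14], [-1.21, 2.06], [-1.07, 1.41], [-3.16, 2.05], [-2.99, -0.16], [-3.1, 3.1]. Speed limits (rad/s): [2.79, 2.79, 3.14, 3.14, 3.14, 3.14].

### API

Orientations are given as a unit quaternion [x, y, z, w].
In Python, from bench import arm gives the robot as it stands.
- The arm moves only by the tool send_rows, never from a script. Its arguments are lists of equal length, an entry for each row: "translation": the shift along the tool's x, y, z in mm, a list of three; "dr": the turn, a rotation vector about the tool's x, y, z in degrees, a list of three; "grip": the finger opening in mm, from 0 to 85.4. In form: {"translation": [[dx, dy, dz], ...], "dr": [[ax, ay, az], ...], "grip": [grip, ...]}. A call has exactly 5 rows; each row shifts and turns the commanded pose from where the row before left it, along the tool's axes as they then stand; what a row does not reach is not made up. A row lasts 1/8 s, in which the tool goes at most 62.5 mm and 10.7 degrees, less where a joint would pass 70% of its speed; a pose out of reach is approached as far as the arm can. A call with a gripper value outside its range is refused whole. The fingers move at their own pace and stop on an object; the grip force is fixed at half the most. Time passes only in rows, so rows that do not move let the fingers close, or fill a call up. It gives the time, the measured TCP pose, the force and the opening at its end, in the units of the state.
- arm.read_state(): the state, without advancing time (a new reading comes with each control period).
- arm.get_image(name): name is "scene" or "top" or "wrist"; returns the picture (420x560x3 uint8, red, green, blue); there is no depth.
- arm.camera_info(name): a dict with "fx", "fy", "cx", "cy" (pixels), "D" ([k1, k2, p1, p2, k3] as OpenCV has them; the pictures are not rectified), "cam_to_world" (4x4, takes a point from camera to world coordinates). Camera axes: x right, y down, z forward; pixel columns grow to the right and rows downward; lengths in mm; the calibration is good to about 2 mm. A picture is of the moment at which its call begins: read the wrist's pose just before it. camera_info takes no time and is no camera call; for the wrist camera it gives the pose at the moment of the call.
- arm.job_done(): hands the job in, once; it reports no verdict.
Trained networks look in the newest picture that a camera, given by its name, has taken for a name from the list of things; names that differ only in an ending like _2 or _b are one class to them, and where a whole thing is asked for, a point or a joint stands for the part that bears it (a point fixed in the world has none). Each returns a list of dicts, best first, with "confidence" (0 to 1); they miss things now and then, are a little off and sometimes report something else, mostly with a low value. They report only what shows in the picture. A call takes as long as a camera call. They do not tell look-alikes from the thing itself.
- arm.search_frame(thing, camera): "xyz" ([x, y, z] in mm, in world coordinates, good to about 4 mm: the middle of the surface that is visible of it).
- arm.place_of(thing, camera): "xyz" ([x, y, z] in mm, in world coordinates, good to about 4 mm: a listed point, or the origin of a listed thing).
The state is a dict: "clock": time; "joints": joint angles; "joint_vel": joint speeds; "joint_efforts": joint torques, N m; "position": TCP position; "ee_rot": TCP orientation; "contact_force": force on the tool from outside, world axes, zero at the start; "wrist_torque": the same for the moment, N m; "gripper_width": finger opening in mm.
Only numpy, scipy, OpenCV 4.12 (cv2) and the standard library are available. Lean on these libraries where they do the work, as an engineer would, in place of code of your own. Each camera call takes 0.05 s, during which the arm holds its last target.

### The job

With a fingertip, push the steel sleeve that lies at the foot of the sloping chute up the slope, at a calm, steady pace and without ever letting it run back, until it drops into the pocket against the stop at the top and stays there. Do not lift or carry it. Then press the big round button on the control box down to call the pick, let the button come up again, and leave the spare sleeve, the collar and the grease jar where they are.

Things in the scene. Friction and masses are not known exactly. Their poses are not given: they have to be found in the camera images.
- chute: Aluminium feed chute fixed to the table on a dark 290 x 125 mm base plate. Origin at table height under the lane's middle; x is level and points uphill along the lane, z up. In this frame (mm): deck height 26 at the foot (x -106), 45 at x 0, 58 at the crest (x 74); then a level pocket, floor 55 high, up to the dark stop plate (face at x 106, top 89 high).
- deck: The chute's deck, sloping 10 degrees. Origin on its surface, mid-lane, at the chute's x = 0; x points up the slope, y across, z square to it. The lane is 90 mm wide between side rails 6 mm thick, 14 mm above the deck (21 above the pocket floor). A lip 6 mm thick across the foot stands 5 mm above the deck.
- sleeve: Oiled steel sleeve lying across the lane at the foot of the slope, against the lip: cylinder of 40 mm diameter, 84 mm long, dark bore, 0.17 to 0.35 kg. Origin at its centre, 20 mm off the deck; y is its axis, x and z turn as it rolls. Let go on the slope, it runs back at once. Downhill of it there is room for a finger above the lip.
- pocket (a point): Where the sleeve's centre must come to lie: mid-pocket, 20 mm above the pocket's floor and 20 mm before the face of the stop. The crest is 12 mm before this point: once its centre is past it the sleeve drops in by 3 mm and the crest keeps it there, with 1 to 2 mm of play. Axes as the chute's.
- control_box: Grey box fixed to the table, 100 x 120 mm, 45 mm high, with one big round button on top and two small white lamps that do not move. Origin under its middle, z up.
- call_button (a joint): Travel of the big round grey button on top of the control box: 0 up, 0.006 m fully down (about 5 N, spring return). It counts as pressed beyond 0.004 m.
- call_button_top (a point): Middle of the upper face of the big round button (38 mm in diameter), pressed straight down; it moves with the button.
- spare_sleeve: A second, equal sleeve standing on end on the table beyond the chute's top end, 84 mm high, 40 mm in diameter; origin at the middle of its foot. To be left alone.
- collar: Dark steel ring lying on the table on the robot's side of the control box, 48 mm across, 14 mm high; origin at the middle of its underside. To be left alone.
- grease_jar: White jar with a black cap on the table beyond the control box, 56 mm across, 70 mm high; origin at the middle of its foot. To be left alone.
Mind the look-alikes: they are no part of the job. Of the things that look like the control_box, take the one that is farthest from the robot's base at the start. Leave any red or yellow look-alike of the sleeve alone.

How it is judged (in metres and radians):
On the way, in this order (a step that is already met when the one before it is completed fails the run):
1. the sleeve lies in the pocket (x of sleeve in the frame of pocket between -0.004 and 0.003 m and z of sleeve in the frame of pocket between -0.003 and 0.0015 m and angle between the y axis of sleeve and the y axis of chute, either way round below 0.12 rad and linear speed of sleeve below 0.03 m/s), for 0.2 s.
2. the button is pressed with the sleeve in the pocket (value of joint call_button above 0.004 m and x of sleeve in the frame of pocket between -0.004 and 0.003 m and z of sleeve in the frame of pocket between -0.003 and 0.0015 m and angle between the y axis of sleeve and the y axis of chute, either way round below 0.12 rad).
At the end, for the whole second after the job is handed in: The sleeve rests square across the pocket (within 0.12 rad), its centre 4 mm short to 3 mm past the pocket point along the lane and at most 1.5 mm above or 3 mm below it; the button was pressed beyond 4 mm after that and is up again (under 2 mm) (x of sleeve in the frame of pocket between -0.004 and 0.003 m and z of sleeve in the frame of pocket between -0.003 and 0.0015 m and angle between the y axis of sleeve and the y axis of chute, either way round below 0.12 rad and linear speed of sleeve below 0.02 m/s and value of joint call_button below 0.002 m); the robot touches nothing.
It fails at once if the sleeve runs (faster than 0.28 m/s): rolled back down the slope or shot up it (linear speed of sleeve above 0.28 m/s).
It fails at once if the sleeve is lifted more than 10 mm off the deck or leaves the lane (z of sleeve in the frame of deck above 0.03 m or z of sleeve in the frame of deck below 0.005 m or x of sleeve in the frame of deck below -0.115 m or y of sleeve in the frame of deck above 0.02 m or y of sleeve in the frame of deck below -0.02 m).
It fails at once if the button is pressed (beyond 4 mm) while the sleeve is not in the pocket (value of joint call_button above 0.004 m and not (x of sleeve in the frame of pocket between -0.004 and 0.003 m and z of sleeve in the frame of pocket between -0.003 and 0.0015 m and angle between the y axis of sleeve and the y axis of chute, either way round below 0.12 rad)).
It fails at once if the spare sleeve, the collar or the grease jar is moved more than 15 mm (distance of any of spare_sleeve, collar, grease_jar from where it was at the start of the episode above 0.015 m).
It also fails if it takes over 48 s, if anything falls off the work surface, if the arm or the gripper's body presses on something with over 40 N, if the wrist force passes 120 N, or if a joint passes its speed limit or range.

## Working session

There is one attempt and no reset: what is moved stays moved. The work goes in short steps, Python scripts to look and compute and a tool call to move; the robot and the scene stay as the last step left them, time stands still between calls to the robot, and variables do not carry over. Pictures are saved under pics/ and viewed, and the job is handed in when it is done.

Besides the shell and the picture viewer there is one more tool, called after "Emit:" as name(argument=value, ...) on one line, values as JSON. send_rows: Moves the arm, as the interface text tells. Its arguments: {"type":"object","properties":{"translation":{"type":"array"},"dr":{"type":"array"},"grip":{"type":"array"}},"required":["translation","dr","grip"]}

```bash
ls; mkdir -p pics
python3 - <<'E'
from bench import arm
import cv2
s=arm.read_state();print(s)
for n in("scene","top","wrist"):
    im=arm.get_image(n);cv2.imwrite(f"pics/{n}0.png",im[:,:,::-1])
    i=arm.camera_info(n);print(n,i)
    if n!="wrist":
        for t in("sleeve","chute","deck","pocket","control_box","call_button_top","spare_sleeve","collar","grease_jar"):
            print(t,[( [round(v) for v in d["xyz"]],round(d["confidence"],2)) for d in arm.place_of(t,n)])
print(arm.read_state()["clock"])
E
```

```text
pics
{'clock': 0.0, 'joints': array([ 1.54259797e+00,  3.85559347e-01,  6.61622643e-03, -5.10639758e-04,
       -1.19403029e+00, -2.58603454e-01]), 'joint_vel': array([-0.00070696,  0.00163592, -0.0008754 ,  0.00151403, -0.00020171,
       -0.00249504]), 'joint_efforts': array([ 1.82602946e-05, -3.92288017e+01,  1.88411969e+01,  4.18646783e+00,
       -4.49734333e-03, -2.41246831e-06]), 'position': array([176.6146587 , 598.9022625 , 230.21443752]), 'ee_rot': array([ 9.89721618e-01, -1.43003070e-01, -1.10610329e-04,  1.10860682e-03]), 'contact_force': array([-0.10787001, -0.61898895,  0.39855575]), 'wrist_torque': array([ 0.04955963, -0.01843428,  0.04871571]), 'gripper_width': 85.25791794544803}
scene {'fx': 441.27007429897543, 'fy': 441.27007429897543, 'cx': 278.6711830942521, 'cy': 206.47332695434534, 'D': array([-0.01554225,  0.        ,  0.        ,  0.        ,  0.        ]), 'cam_to_world': array([[ 8.06439953e-01,  3.56445439e-01, -4.71806371e-01,
         9.76167209e+02],
       [ 5.91295538e-01, -4.92741797e-01,  6.38416093e-01,
        -5.31663019e+02],
       [-4.91821415e
[... 1496 characters left out ...]
2, -16, 67], 0.63), ([562, -127, 67], 0.57)]
spare_sleeve [([762, 191, -2], 0.75)]
collar [([465, -118, 0], 0.74)]
grease_jar [([731, -95, -1], 0.89)]
wrist {'fx': 374.0194230294769, 'fy': 374.0194230294769, 'cx': 278.9736176032718, 'cy': 211.32563765329752, 'D': array([-0.10292688,  0.        ,  0.        ,  0.        ,  0.        ]), 'cam_to_world': array([[-2.82777349e-01, -9.06092348e-01, -3.14696086e-01,
         2.57388667e+02],
       [-9.59185563e-01,  2.67070108e-01,  9.29333774e-02,
         5.75337484e+02],
       [-1.60304590e-04,  3.28131397e-01, -9.44632077e-01,
         3.73800457e+02],
       [ 0.00000000e+00,  0.00000000e+00,  0.00000000e+00,
         1.00000000e+00]])}
1.05
```

View pics/scene0.png

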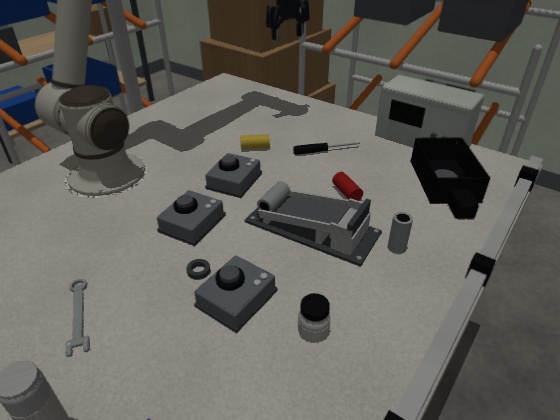

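View pics/top0.png

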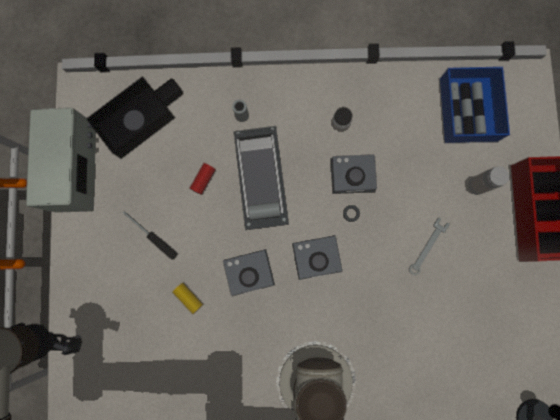

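The scene picture shows the chute at (315,222), with the grey sleeve at (273,195). The red (347,186) and yellow (255,142) sleeves are look-alikes. There are three control boxes, in top-picture pixels: (249,272), (317,257) and (353,174). The one at (353,174), world about (574,-126), is farthest from the base. It also has the collar on its robot side and the jar beyond it, so it fits the description. I'll confirm it in a crop and refine the poses.

Run:
```python
import cv2
a=cv2.imread("pics/top0.png");b=cv2.imread("pics/scene0.png")
cv2.imwrite("pics/c1.png",cv2.resize(a[118:238,222:302],None,fx=5,fy=5,interpolation=cv2.INTER_CUBIC))
cv2.imwrite("pics/c2.png",cv2.resize(b[170:270,240:390],None,fx=5,fy=5,interpolation=cv2.INTER_CUBIC))
cv2.imwrite("pics/c3.png",cv2.resize(b[245:345,180:340],None,fx=5,fy=5,interpolation=cv2.INTER_CUBIC))
```

```text
(no output)
```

View pics/c1.png

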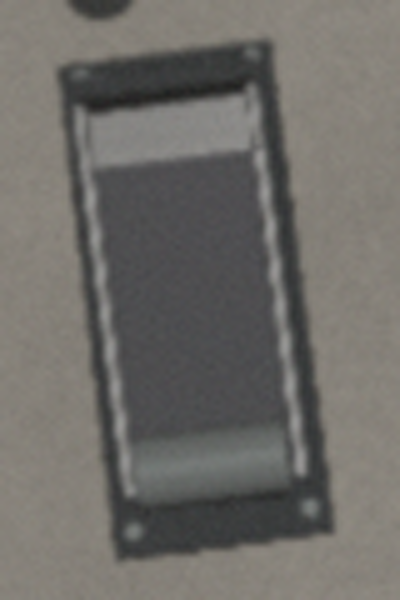

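View pics/c2.png

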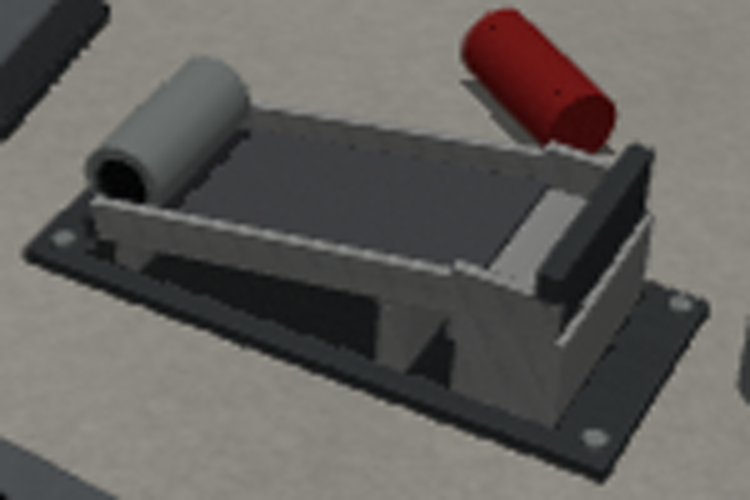

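View pics/c3.png

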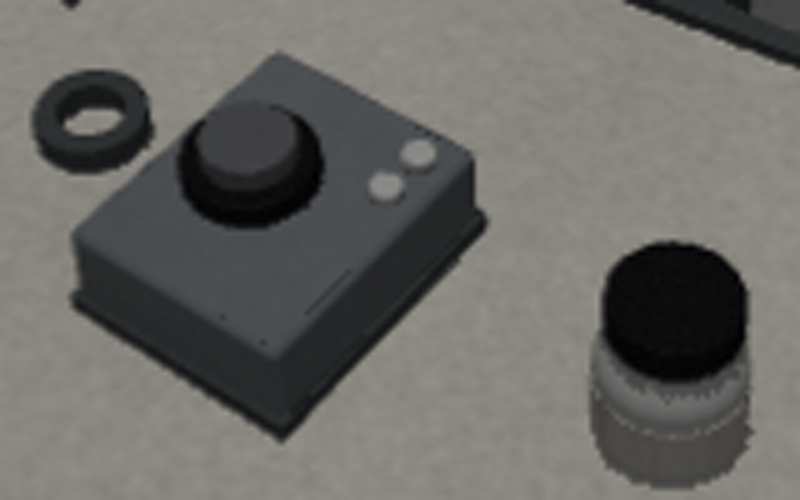

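The crops confirm it: the far box has the collar beside it and the jar beyond, and its big round button is at c3 (245,140). Next I'll fit the chute pose from the base corners and crest points in both pictures.

```bash
cat > h.py <<'E'
import numpy as np,cv2
from bench import arm
from scipy.optimize import least_squares
def proj(P,i):
    T=np.linalg.inv(i["cam_to_world"]);K=np.array([[i["fx"],0,i["cx"]],[0,i["fy"],i["cy"]],[0,0,1.]])
    return cv2.projectPoints(np.array(P,float),cv2.Rodrigues(T[:3,:3])[0],T[:3,3],K,i["D"])[0].reshape(-1,2)
def chute(P,p):
    x,y,t=p; P=np.array(P,float);c,s=np.cos(t),np.sin(t)
    return np.c_[x+c*P[:,0]-s*P[:,1],y+s*P[:,0]+c*P[:,1],P[:,2]]
E
python3 - <<'E'
from h import *
up=lambda u,o:(np.array(u)+.5)/5-.5+o
h=6
A=[(145,62.5,h),(145,-62.5,h),(-145,-62.5,h),(-145,62.5,h),(74,45,58),(74,-45,58)]
a=up([(60,67),(271,40),(332,530),(118,560),(100,168),(250,150)],(222,118))
B=[(-145,-62.5,h),(145,-62.5,h),(145,62.5,h),(74,45,58)]
b=up([(25,252),(605,475),(708,308),(548,187)],(240,170))
it,js=arm.camera_info("top"),arm.camera_info("scene")
for m in("t","s","b"):
    def f(p):
        r=[]
        if m!="s": r.append(proj(chute(A,p),it)-a)
        if m!="t": r.append(proj(chute(B,p),js)-b)
        return np.vstack(r).ravel()
    s=least_squares(f,[569,138,.12]);print(m,s.x,np.degrees(s.x[2]));print(s.fun.reshape(-1,2).round(1).tolist())
    P=chute([(86,0,75),(-100,0,48)],s.x);print(P.round(1).tolist())
# button: top face centre in both views
import cv2
tri=[]
for n,u in(("scene",up((248,138),(180,245))),):print(u)
img=cv2.imread("pics/top0.png");cv2.imwrite("pics/c4.png",cv2.resize(img[140:230,320:390],None,fx=6,fy=6,interpolation=cv2.INTER_CUBIC))
E
```

```text
t [5.73611044e+02 1.35966251e+02 9.87254638e-02] 5.656552408781697
[[-0.2, 0.4], [0.3, 0.4], [0.7, 1.1], [-0.4, 0.7], [-1.3, -1.1], [0.9, -1.5]]
[[659.2, 144.4, 75.0], [474.1, 126.1, 48.0]]
s [5.74612695e+02 1.36684829e+02 1.00587634e-01] 5.763246880254794
[[-1.2, 0.1], [-0.6, 0.2], [-0.1, -0.5], [1.9, -0.2]]
[[660.2, 145.3, 75.0], [475.1, 126.6, 48.0]]
b [5.74172930e+02 1.36311633e+02 9.96851820e-02] 5.711540205973257
[[-0.4, 0.2], [0.1, 0.2], [0.6, 0.9], [-0.4, 0.5], [-1.4, -1.3], [0.7, -1.7], [-1.4, 0.1], [-0.9, 0.2], [-0.3, -0.5], [1.6, -0.1]]
[[659.7, 144.9, 75.0], [474.7, 126.4, 48.0]]
[229.2 272.2]
```

View pics/c4.png

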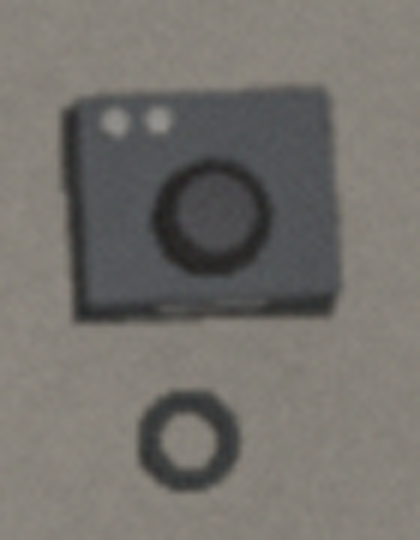

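The chute yaw is about 5.7° and its origin is near (570–574, 136). The plan is to push with the fingers about 30 mm apart inside the lane, tool x along the lane, so the sleeve stays square. First move: turn the tool by -22° about its z axis and set the opening.

Emit:
send_rows(translation=[[0, 0, 5], [0, 0, 10], [0, 0, 10], [0, 0, 10], [0, 0, 5]], dr=[[0, 0, -6], [0, 0, -6], [0, 0, -6], [0, 0, -4.1], [0, 0, 0]], grip=[30, 30, 30, 30, 30])

```text
clock: 1.68
position: [176.7, 599.2, 190.7]
ee_rot: [0.999, 0.049, -0.0, 0.0]
contact_force: [0.2, 0.2, 0.3]
gripper_width: 29.9
```

```bash
cat >> h.py <<'E'
from scipy.spatial.transform import Rotation as Ro
CH=np.array([571.,136.3]);YAW=0.0995
def chpos(w):
    c,s=np.cos(YAW),np.sin(YAW);d=np.array(w[:2])-CH
    return np.r_[c*d[0]+s*d[1],-s*d[0]+c*d[1],w[2]].round(1)
def rep(tgt=None):
    st=arm.read_state();R=Ro.from_quat(st["ee_rot"]);M=R.as_matrix()
    print("t",st["clock"],"pos",st["position"].round(1),"chute",chpos(st["position"]),"xyaw",np.degrees(np.arctan2(M[1,0],M[0,0])).round(2),"tilt",M[:,2].round(3),"F",st["contact_force"].round(1),"w",round(st["gripper_width"],1),"J",st["joints"].round(2))
    if tgt is not None: print("tool delta",M.T@(np.array(tgt)-st["position"]))
E
python3 -c "
from h import *
rep([421.7,121.4,150])"
```

```text
t 1.675 pos [176.7 599.2 190.7] chute [-346.3  499.8  190.7] xyaw 5.62 tilt [-0.    -0.001 -1.   ] F [0.2 0.2 0.3] w 29.9 J [ 1.54  0.41 -0.05 -0.   -1.11  0.13]
tool delta [197.03548377 499.47449069  41.11479323]
```

Emit:
send_rows(translation=[[12, 30, 0], [20, 50, 0], [22, 55, 0], [22, 55, 5], [22, 55, 5]], dr=[[0, 0, 0], [0, 0, 0], [0, 0, 0], [0, 0, 0], [0, 0, 0]], grip=[30, 30, 30, 30, 30])

```text
clock: 2.3
position: [299.2, 363.9, 181.8]
ee_rot: [0.999, 0.049, 0.0, -0.001]
contact_force: [0.2, -0.5, 0.3]
gripper_width: 30.0
```

Emit:
send_rows(translation=[[22, 55, 5], [22, 55, 10], [22, 55, 10], [18, 50, 6], [15, 39, 0]], dr=[[0, 0, 0], [0, 0, 0], [0, 0, 0], [0, 0, 0], [0, 0, 0]], grip=[30, 30, 30, 30, 30])

```text
clock: 2.92
position: [422.6, 120.4, 150.4]
ee_rot: [0.999, 0.048, 0.0, 0.0]
contact_force: [0.9, -0.0, 1.2]
gripper_width: 30.2
```

Run:
```python
from h import *
rep()
i=arm.camera_info("wrist");im=arm.get_image("wrist")
cv2.imwrite("pics/w1.png",im[:,:,::-1])
for t in("sleeve","pocket","deck"):
    print(t,[([round(v) for v in d["xyz"]],round(d["confidence"],2),chpos(d["xyz"])) for d in arm.place_of(t,"wrist")])
```

```text
t 2.925 pos [422.6 120.4 150.4] chute [-149.2   -1.1  150.4] xyaw 5.54 tilt [ 0. -0. -1.] F [ 0.9 -0.   1.2] w 30.2 J [ 0.65  0.15 -0.54  0.   -0.87  1.02]
sleeve [([473, 129, 49], 0.94, array([-98.6,   2.3,  49. ])), ([237, 354, 18], 0.79, array([-310.4,  249.3,   18.4]))]
pocket []
deck []
```

View pics/w1.png

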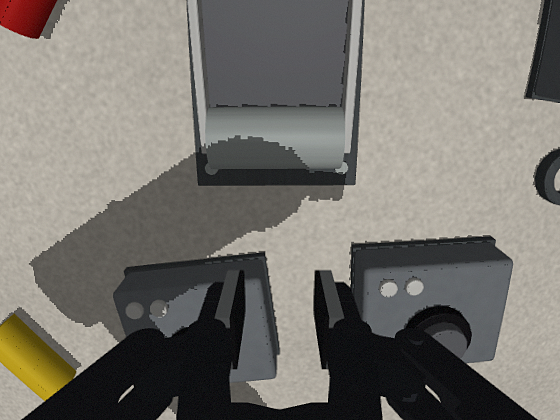

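The wrist picture shows the sleeve centred in the lane at (275,135), the fingers at (225,300) and (330,300), and the lane mid lined up with the tool. The decoy boxes are below and clear of the descent. Going down behind the lip.

Emit:
send_rows(translation=[[0, 0, 20], [0, 0, 30], [0, 0, 30], [0, 0, 22], [0, 0, 10]], dr=[[0, 0, 0.1], [0, 0, 0], [0, 0, 0], [0, 0, 0], [0, 0, 0]], grip=[30, 30, 30, 30, 30])

```text
clock: 3.75
position: [421.6, 123.2, 37.5]
ee_rot: [0.999, 0.049, -0.001, 0.0]
contact_force: [0.3, -0.3, 0.1]
gripper_width: 30.4
```

Emit:
send_rows(translation=[[2, 0, 0], [3, 0, 0], [3, 0, 0], [3, 0, 0], [2, 0, 0]], dr=[[0, 0, 0], [0, 0, 0], [0, 0, 0], [0, 0, 0], [0, 0, 0]], grip=[30, 30, 30, 30, 30])

```text
clock: 4.38
position: [435.4, 123.7, 38.6]
ee_rot: [0.999, 0.048, 0.0, -0.0]
contact_force: [0.6, -0.6, 0.3]
gripper_width: 30.4
```

Run:
```python
from h import *
rep()
cv2.imwrite("pics/w2.png",arm.get_image("wrist")[:,:,::-1])
b=arm.get_image("scene")[:,:,::-1]
cv2.imwrite("pics/s2.png",cv2.resize(b[150:270,220:390],None,fx=4.5,fy=4.5,interpolation=cv2.INTER_CUBIC))
```

```text
t 4.375 pos [435.4 123.7  38.6] chute [-136.2    0.9   38.6] xyaw 5.55 tilt [ 0.001  0.    -1.   ] F [ 0.6 -0.6  0.3] w 30.4 J [ 0.64  0.35 -0.65  0.   -0.57  1.03]
```

View pics/w2.png

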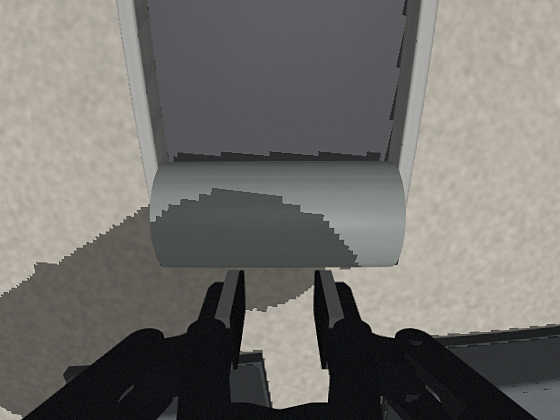

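View pics/s2.png

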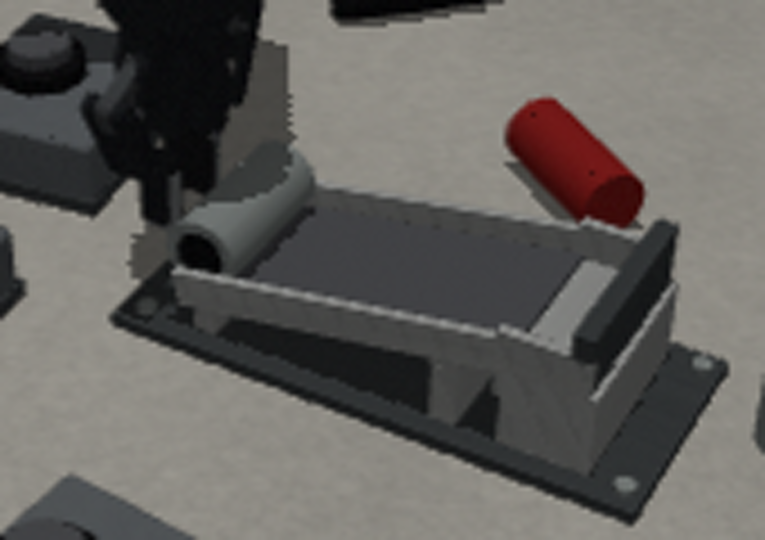

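The fingers sit squarely behind the sleeve: fingers mid at column 278, sleeve mid at 277, about 8 mm away. Easing in to contact and starting the push.

Emit:
send_rows(translation=[[2.5, 0, 0], [3, 0, 0], [3, 0, -0.2], [3, 0, -0.5], [3, 0, -0.5]], dr=[[0, 0, 0], [0, 0, 0], [0, 0, 0], [0, 0, 0], [0, 0, 0]], grip=[30, 30, 30, 30, 30])

```text
clock: 5.1
position: [448.6, 124.5, 39.3]
ee_rot: [0.999, 0.048, -0.001, 0.001]
contact_force: [-4.9, -0.0, 2.6]
gripper_width: 30.2
```

Run:
```python
from h import *
rep()
cv2.imwrite("pics/w3.png",arm.get_image("wrist")[:,:,::-1])
```

```text
t 5.1 pos [448.6 124.5  39.3] chute [-122.9    0.4   39.3] xyaw 5.56 tilt [-0.002 -0.001 -1.   ] F [-4.9 -0.   2.6] w 30.2 J [ 0.62  0.37 -0.61 -0.   -0.59  1.05]
```

View pics/w3.png

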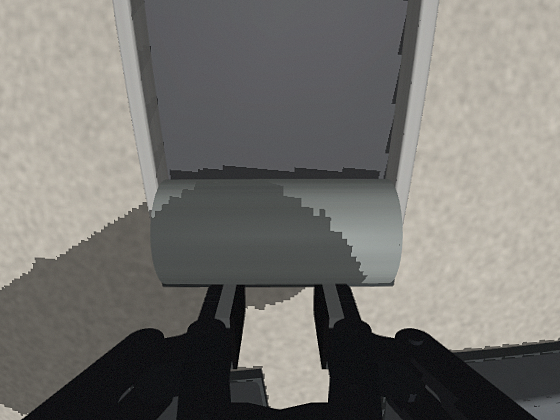

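Contact at -4.9 N, with the sleeve just starting to move and still square. Pushing up the slope at about 48 mm/s.

Emit:
send_rows(translation=[[4, 0, -0.7], [5, 0, -0.9], [5.9, 0, -1], [5.9, 0, -1], [5.9, 0, -1]], dr=[[0, 0, 0], [0, 0, 0], [0, 0, 0], [0, 0, 0], [0, 0, 0]], grip=[30, 30, 30, 30, 30])

```text
clock: 5.78
position: [476.6, 127.7, 44.2]
ee_rot: [0.999, 0.049, 0.0, -0.0]
contact_force: [-3.8, -0.2, 2.4]
gripper_width: 30.4
```

Emit:
send_rows(translation=[[5.9, 0, -1], [5.9, 0, -1], [5.9, 0, -1], [5.9, 0, -1], [5.9, 0, -1]], dr=[[0, 0, 0], [0, 0, 0], [0, 0, 0], [0, 0, 0], [0, 0, 0]], grip=[30, 30, 30, 30, 30])

```text
clock: 6.4
position: [505.8, 130.5, 49.2]
ee_rot: [0.999, 0.049, -0.0, 0.0]
contact_force: [-3.4, 0.3, 2.4]
gripper_width: 30.6
```

Run:
```python
from h import *
rep()
cv2.imwrite("pics/w4.png",arm.get_image("wrist")[:,:,::-1])
```

```text
t 6.4 pos [505.8 130.5  49.2] chute [-65.5   0.7  49.2] xyaw 5.57 tilt [-0. -0. -1.] F [-3.4  0.3  2.4] w 30.6 J [ 0.56  0.42 -0.47  0.   -0.68  1.1 ]
```

View pics/w4.png

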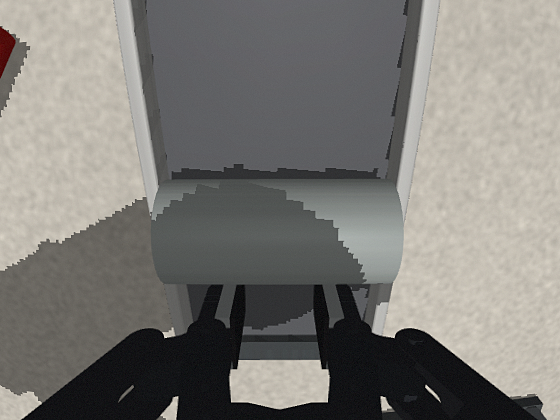

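The sleeve is square and in contact at (277,232), well above the lip. Carrying on.

Emit:
send_rows(translation=[[5.9, 0, -1], [5.9, 0, -1.1], [5.9, 0, -1], [5.9, 0, -1.1], [5.9, 0, -1]], dr=[[0, 0, 0], [0, 0, 0], [0, 0, 0], [0, 0, 0], [0, 0, 0]], grip=[30, 30, 30, 30, 30])

```text
clock: 7.08
position: [535.2, 133.4, 54.4]
ee_rot: [0.999, 0.049, -0.0, 0.0]
contact_force: [-4.5, 0.0, 2.1]
gripper_width: 29.9
```

Emit:
send_rows(translation=[[5.9, 0, -1], [5.9, 0, -1.1], [5.9, 0, -1], [5.9, 0, -1.1], [5.9, 0, -1]], dr=[[0, 0, 0], [0, 0, 0], [0, 0, 0], [0, 0, 0], [0, 0, 0]], grip=[30, 30, 30, 30, 30])

```text
clock: 7.7
position: [564.5, 136.3, 59.6]
ee_rot: [0.999, 0.049, 0.0, 0.0]
contact_force: [-3.3, 0.5, 2.8]
gripper_width: 29.8
```

Emit:
send_rows(translation=[[5.9, 0, -1], [5.9, 0, -1.1], [5.9, 0, -1], [5.9, 0, -1.1], [5.9, 0, -1]], dr=[[0, 0, 0], [0, 0, 0], [0, 0, 0], [0, 0, 0], [0, 0, 0]], grip=[30, 30, 30, 30, 30])

```text
clock: 8.32
position: [593.9, 139.1, 64.8]
ee_rot: [0.999, 0.049, -0.0, 0.0]
contact_force: [-3.8, 0.1, 1.7]
gripper_width: 30.0
```

Run:
```python
from h import *
rep()
cv2.imwrite("pics/w5.png",arm.get_image("wrist")[:,:,::-1])
```

```text
t 8.325 pos [593.9 139.1  64.8] chute [23.   0.5 64.8] xyaw 5.57 tilt [-0. -0. -1.] F [-3.8  0.1  1.7] w 30.0 J [ 0.5   0.52 -0.23 -0.   -0.82  1.17]
```

View pics/w5.png

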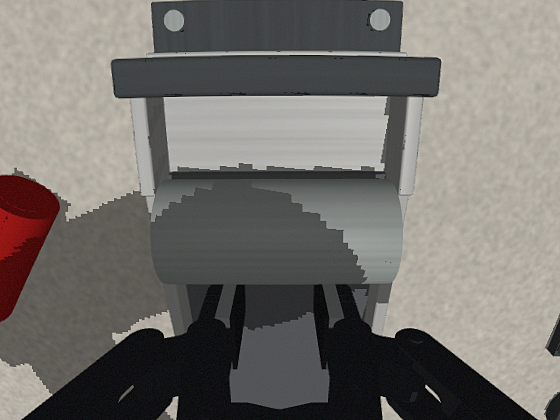

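The crest is about 20 mm ahead (the bright pocket floor starts just beyond the sleeve). Slowing for the crest.

Emit:
send_rows(translation=[[4.5, 0, -0.8], [4, 0, -0.7], [4, 0, -0.7], [4, 0, -0.5], [3, 0, 0]], dr=[[0, 0, 0], [0, 0, 0], [0, 0, 0], [0, 0, 0], [0, 0, 0]], grip=[30, 30, 30, 30, 30])

```text
clock: 9.0
position: [614.4, 141.4, 67.6]
ee_rot: [0.999, 0.049, 0.001, -0.0]
contact_force: [0.4, 0.2, 0.1]
gripper_width: 30.0
```

Emit:
send_rows(translation=[[3, 0, 0], [3, 0, 0], [3, 0, 0], [2, 0, 0], [2, 0, 0]], dr=[[0, 0, 0], [0, 0, 0], [0, 0, 0], [0, 0, 0], [0, 0, 0]], grip=[30, 30, 30, 30, 30])

```text
clock: 9.62
position: [624.1, 141.9, 67.2]
ee_rot: [0.999, 0.048, -0.002, 0.0]
contact_force: [-7.5, 0.7, 4.4]
gripper_width: 29.8
```

Run:
```python
from h import *
rep()
cv2.imwrite("pics/w6.png",arm.get_image("wrist")[:,:,::-1])
b=arm.get_image("scene")[:,:,::-1]
cv2.imwrite("pics/s6.png",cv2.resize(b[150:270,250:420],None,fx=4.5,fy=4.5,interpolation=cv2.INTER_CUBIC))
```

```text
t 9.625 pos [624.1 141.9  67.2] chute [53.4  0.3 67.2] xyaw 5.56 tilt [-0.004 -0.001 -1.   ] F [-7.5  0.7  4.4] w 29.8 J [ 0.48  0.56 -0.15 -0.   -0.87  1.19]
```

View pics/w6.png

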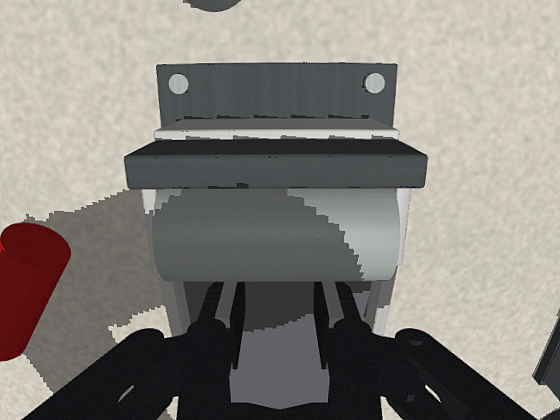

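View pics/s6.png

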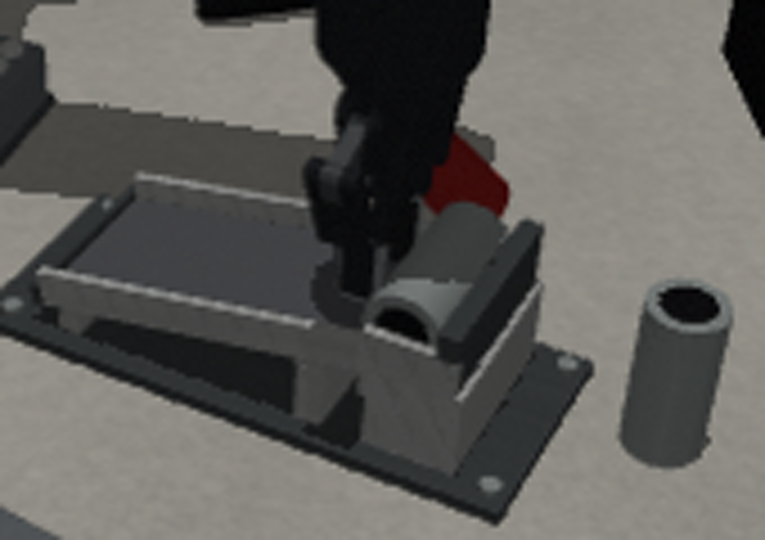

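The sleeve is in the pocket: it left the finger at the crest, then met the stop (-7.5 N), and the pictures show it lying square against the stop. Backing off gently.

Emit:
send_rows(translation=[[-2, 0, 0], [-3, 0, 0], [-5, 0, 0], [-8, 0, -3], [-8, 0, -10]], dr=[[0, 0, 0], [0, 0, 0], [0, 0, 0], [0, 0, 0], [0, 0, 0]], grip=[30, 30, 30, 30, 30])

```text
clock: 10.35
position: [599.0, 139.4, 80.4]
ee_rot: [0.999, 0.049, -0.001, 0.0]
contact_force: [0.5, -0.1, 0.1]
gripper_width: 29.9
```

Emit:
send_rows(translation=[[0, 0, -15], [0, 0, -25], [0, 0, -25], [0, 0, -20], [0, 0, -8]], dr=[[0, 0, 0], [0, 0, 0], [0, 0, 0], [0, 0, 0], [0, 0, 0]], grip=[0, 0, 0, 0, 0])

```text
clock: 10.98
position: [600.9, 140.1, 176.1]
ee_rot: [0.999, 0.049, 0.002, -0.001]
contact_force: [0.6, -0.2, 0.6]
gripper_width: 0.1
```

Run:
```python
from h import *
rep([563,-127,150])
cv2.imwrite("pics/w7.png",arm.get_image("wrist")[:,:,::-1])
b=arm.get_image("scene")[:,:,::-1]
cv2.imwrite("pics/s7.png",cv2.resize(b[150:270,250:420],None,fx=4.5,fy=4.5,interpolation=cv2.INTER_CUBIC))
for t in("sleeve","pocket"):
    for c in("scene","wrist"):
        print(t,c,[([round(v) for v in d["xyz"]],round(d["confidence"],2),chpos(d["xyz"])) for d in arm.place_of(t,c)])
for c in("scene","wrist"):print([([round(v) for v in d["xyz"]],round(d["confidence"],2)) for d in arm.place_of("call_button_top",c)])
# triangulate button from crops
up=lambda u,o,f:(np.array(u)+.5)/f-.5+o
a=up((213,213),(320,140),6);b=up((247,138),(180,245),5)
it,js=arm.camera_info("top"),arm.camera_info("scene")
s=least_squares(lambda p:np.r_[proj([p],it)[0]-a,proj([p],js)[0]-b],[562,-127,66]);print(s.x,s.fun)
```

```text
t 10.975 pos [600.9 140.1 176.1] chute [ 30.1   0.8 176.1] xyaw 5.58 tilt [ 0.004  0.002 -1.   ] F [ 0.6 -0.2  0.6] w 0.1 J [ 0.49  0.41 -0.1   0.   -1.06  1.18]
tool delta [-63.78352018 262.17066085  25.51677967]
sleeve scene [([658, 145, 74], 0.85, array([86.9, -0.3, 73.6])), ([572, 300, 18], 0.82, array([ 17.8, 162.8,  18. ])), ([231, 346, 19], 0.6, array([-317.5,  242.1,   18.6]))]
sleeve wrist [([574, 304, 17], 0.6, array([ 19.8, 166.5,  16.6]))]
pocket scene [([652, 146, 79], 0.9, array([81.1,  2. , 78.7]))]
pocket wrist []
[([562, -128, 71], 0.58), ([325, -19, 68], 0.5), ([293, 172, 66], 0.42)]
[]
[ 561.8795403  -126.41011752   65.36629699] [ 0.00405212  0.00356981  0.00357392 -0.00047791]
```

View pics/w7.png

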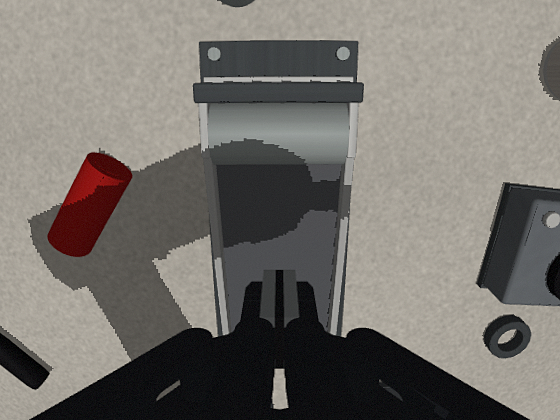

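View pics/s7.png

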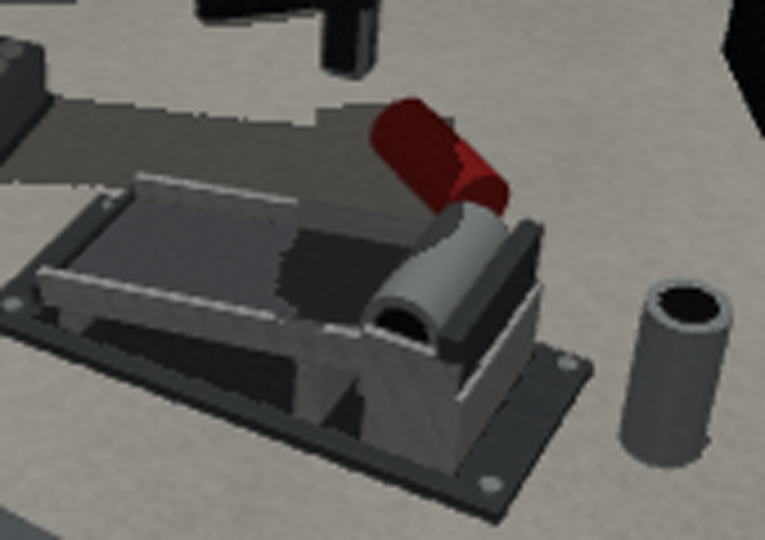

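The sleeve stays in the pocket: the scene network puts it at (658,145,74), chute frame (86.9, -0.3, 73.6). The triangulated button top is (562,-126.5,65.4), and the network agrees in x and y. Moving over to it.

Emit:
send_rows(translation=[[-9, 36, 0], [-14, 55, 4], [-15, 60, 8], [-15, 60, 8], [-12, 51, 6]], dr=[[0, 0, 0], [0, 0, 0], [0, 0, 0], [0, 0, 0], [0, 0, 0]], grip=[0, 0, 0, 0, 0])

```text
clock: 12.0
position: [559.8, -129.4, 146.7]
ee_rot: [0.999, 0.048, -0.001, 0.0]
contact_force: [0.9, -0.1, -0.2]
gripper_width: -0.2
```

Emit:
send_rows(translation=[[0, 0, 0], [0, 0, 15], [0, 0, 25], [0, 0, 18], [0, 0, 8]], dr=[[0, 0, 0], [0, 0, 0], [0, 0, 0], [0, 0, 0], [0, 0, 0]], grip=[0, 0, 0, 0, 0])

```text
clock: 12.62
position: [560.0, -126.0, 79.4]
ee_rot: [0.999, 0.05, -0.002, -0.0]
contact_force: [0.6, 0.1, -0.1]
gripper_width: -0.1
```

Run:
```python
from h import *
rep([562,-126.5,65.4])
b=arm.get_image("scene")[:,:,::-1]
cv2.imwrite("pics/s8.png",cv2.resize(b[230:350,170:340],None,fx=4.5,fy=4.5,interpolation=cv2.INTER_CUBIC))
cv2.imwrite("pics/w8.png",arm.get_image("wrist")[:,:,::-1])
```

```text
t 12.625 pos [ 560.  -126.    79.4] chute [ -37.  -259.9   79.4] xyaw 5.68 tilt [-0.003  0.    -1.   ] F [ 0.6  0.1 -0.1] w -0.1 J [ 0.06  0.45 -0.31 -0.   -0.81  1.61]
tool delta [ 1.96988772  0.70913508 14.04178693]
```

View pics/s8.png

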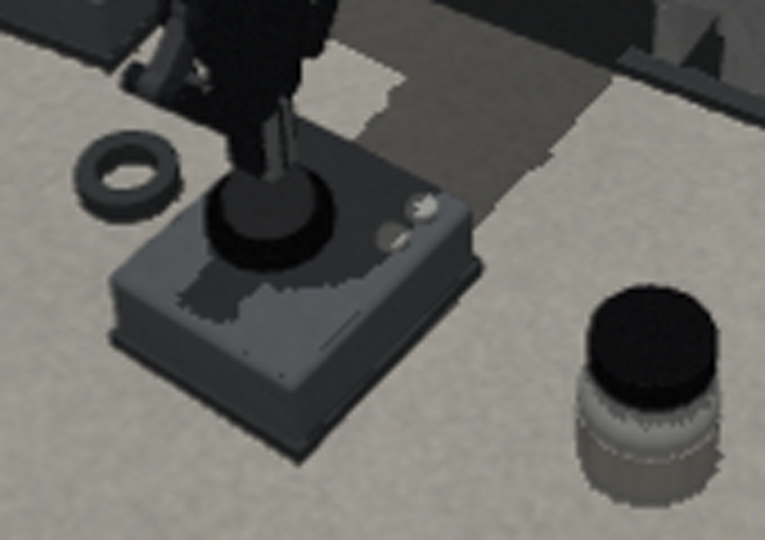

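View pics/w8.png

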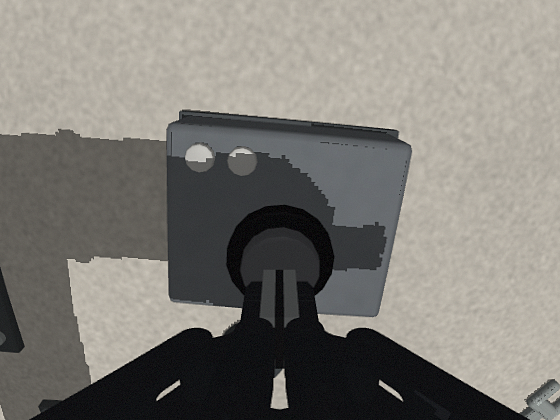

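The shut fingertips are right over the button at (280,262) in the wrist picture. Pressing down in small steps and watching the force.

Emit:
send_rows(translation=[[2, 0.5, 4], [0, 0, 4], [0, 0, 3], [0, 0, 2], [0, 0, 2]], dr=[[0, 0, 0], [0, 0, 0], [0, 0, 0], [0, 0, 0], [0, 0, 0]], grip=[0, 0, 0, 0, 0])

```text
clock: 13.35
position: [562.8, -127.8, 66.5]
ee_rot: [0.999, 0.049, 0.0, 0.0]
contact_force: [-0.3, -0.8, 1.8]
gripper_width: 0.1
```

Emit:
send_rows(translation=[[0, 0, 1], [0, 0, 1], [0, 0, 1], [0, 0, 1], [0, 0, 0]], dr=[[0, 0, 0], [0, 0, 0], [0, 0, 0], [0, 0, 0], [0, 0, 0]], grip=[0, 0, 0, 0, 0])

```text
clock: 13.98
position: [562.7, -127.7, 62.6]
ee_rot: [0.999, 0.049, 0.0, 0.0]
contact_force: [-0.7, -0.1, 4.7]
gripper_width: 0.2
```

Emit:
send_rows(translation=[[0, 0, 1], [0, 0, 1], [0, 0, 1], [0, 0, 0], [0, 0, 0]], dr=[[0, 0, 0], [0, 0, 0], [0, 0, 0], [0, 0, 0], [0, 0, 0]], grip=[0, 0, 0, 0, 0])

```text
clock: 14.6
position: [562.8, -127.8, 61.0]
ee_rot: [0.999, 0.049, 0.0, 0.0]
contact_force: [-4.3, 0.9, 13.2]
gripper_width: 0.3
```

13 N at z 61.0, about 6 mm below first contact, so the button is bottomed out. Releasing it and pulling away.

Emit:
send_rows(translation=[[0, 0, -3], [0, 0, -5], [0, 0, -15], [0, 0, -30], [0, 0, -30]], dr=[[0, 0, 0], [0, 0, 0], [0, 0, 0], [0, 0, 0], [0, 0, 0]], grip=[0, 0, 0, 0, 0])

```text
clock: 15.22
position: [562.7, -127.5, 143.4]
ee_rot: [0.999, 0.049, -0.0, -0.0]
contact_force: [-0.1, 0.3, -0.0]
gripper_width: 0.2
```

Emit:
send_rows(translation=[[0, 0, -20], [0, 0, -10], [0, 0, 0], [0, 0, 0], [0, 0, 0]], dr=[[0, 0, 0], [0, 0, 0], [0, 0, 0], [0, 0, 0], [0, 0, 0]], grip=[0, 0, 0, 0, 0])

```text
clock: 15.85
position: [562.2, -127.6, 171.3]
ee_rot: [0.999, 0.049, -0.001, -0.0]
contact_force: [0.6, -0.8, 0.2]
gripper_width: 0.0
```

Run:
```python
from h import *
rep()
b=arm.get_image("scene")[:,:,::-1]
cv2.imwrite("pics/s9.png",cv2.resize(b[160:350,170:430],None,fx=3,fy=3,interpolation=cv2.INTER_CUBIC))
for t in("sleeve","call_button_top","spare_sleeve","collar","grease_jar"):
    print(t,[([round(v) for v in d["xyz"]],round(d["confidence"],2)) for d in arm.place_of(t,"scene")])
```

```text
t 15.85 pos [ 562.2 -127.6  171.3] chute [ -35.  -261.8  171.3] xyaw 5.57 tilt [-0.002  0.    -1.   ] F [ 0.6 -0.8  0.2] w 0.0 J [ 0.06  0.35 -0.2  -0.   -1.02  1.61]
sleeve [([656, 145, 75], 0.92), ([572, 300, 20], 0.9), ([236, 344, 19], 0.55), ([570, 142, 0], 0.37)]
call_button_top [([327, -20, 68], 0.71), ([562, -127, 70], 0.63)]
spare_sleeve [([761, 186, -2], 0.77)]
collar [([460, -118, 3], 0.81)]
grease_jar [([726, -102, -3], 0.59)]
```

View pics/s9.png

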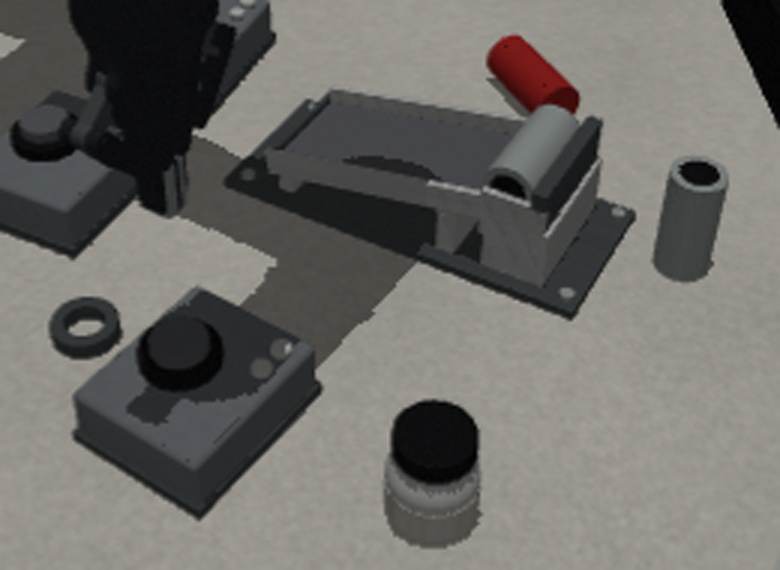

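The sleeve is in the pocket at (535,150), the button is up at (180,350), and the collar, jar and spare sleeve are where they were. The arm is clear, so I'm handing in.

```bash
python3 -c "
from bench import arm
print(arm.job_done())"
```

```text
the job is handed in; nothing more can be done
None
```

The sleeve is in the pocket, the button has been pressed and released, and I handed the job in at about 16 s on the clock. No verdict was reported.

- **Push:** I pushed the sleeve up the slope at about 48 mm/s, slowing for the crest. I used the two fingertips held 30 mm apart rather than one, to keep the sleeve square. It dropped past the crest and met the stop at about 7.5 N, and it stayed there when I backed off.
- **Button:** I pressed the button on the farthest control box until it bottomed out, about 6 mm of travel at 13 N, then released it.
- **Last checks:** The final picture shows the sleeve square in the pocket, the button up and the gripper clear. The network put the sleeve at (656,145,75). The spare sleeve, collar and jar read within about 5 mm of their starting readings, which is within the network's scatter.
- **Disagreements:**
    - The network's pocket point was about 5 mm short of the sleeve's final position and 2–4 mm higher.
    - My chute fit left a 3–4 mm uncertainty along the lane, so I judged the seating by the stop contact and the pictures.
    - The network read the button top at z 70–71, but my triangulation and first contact put it at 65–67.

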